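# Draw the ruler out from under the bead organiser

### The arm

A 6-joint arm with a two-finger parallel gripper is mounted at the origin on the work surface. World frame = base frame: x ahead of the robot, y to its left, z up, the work surface at z = 0. Lengths are in m, angles in degrees, forces in N, time in s.
With the tool pointing down it reaches from about 0.375 to 0.9 m from the base axis. Payload 3.1 kg.
Tool frame: the origin (TCP) lies where the fingers leave the gripper's body, on its centre line; the fingertips stand 70 mm ahead of it and the grasp point (between the pads) lies 51 mm ahead of it; z points along the fingers, y is the line along which they close (so a half turn about z gives the same grasp; the last joint's range is limited). The gripper opens to 87 mm and grips with 3 to 60 N. Pads are 19 mm wide; open, the fingers measure 117 mm over their backs; the gripper's body (75 mm by 190 mm) begins 51 mm behind the grasp point.
Start: joints at [-85.056, 30.224, 82.088, -0, 67.689, -10.227], TCP at [0.164, -0.603, 0.292] pointing down, gripper open.
Joint ranges: [-176.69, 176.69], [-43.24, 126.21], [12.49, 139.97], [-82, 262], [0, 151.66], [-163.58, 163.58]. Speed limits (degrees/s): [159.86, 159.86, 180, 180, 180, 180].

### API

Orientations are given as a 3x3 rotation matrix whose columns are the frame's x, y, z axes.
In Python, from rig import readout, capture, calibration, bot, look_for gives the robot as it stands. The module is installed in compiled form; this text tells all that it offers.
- The arm moves only by the shell command python3 -m pendant 'ROWS'. ROWS is JSON, a list of rows, each a list of 7 numbers: the shift along the tool's x, y, z normalised to -1 to 1, where 1 is 200 mm, then the turn, a rotation vector about the tool's x, y, z normalised to -1 to 1, where 1 is 180 degrees, then the closure, from -1 (fully open) to 1 (shut). In form: [[dx, dy, dz, ax, ay, az, grip], ...]. A call has 1 to 8 rows; each row is the pose to reach, as a shift and turn from the pose commanded when the call began, along the tool's axes at that moment, turning the shorter way round; what a row does not reach only later rows make up. A row lasts 1/10 s, in which the tool goes at most 50 mm and 8.59 degrees, less where a joint would pass 70% of its speed; a pose out of reach is approached as far as the arm can. A call with a number of a shift or a turn outside -1 to 1 is refused whole. A call with a gripper value outside its range is refused whole. The fingers move at their own pace and stop on an object; the grip force is fixed at half the most. Time passes only in rows, so rows that repeat a pose let the fingers close. It gives the time, the measured TCP pose, the force, the opening and the grip force at its end, in the units of the state.
- readout.read_state(): the state, without advancing time (a new reading comes with each control period).
- capture(name): name is "side" or "top" or "wrist"; returns (picture, depth): 384x512x3 uint8, red, green, blue; 384x512 float32, m along the optical axis (not along the pixel's ray), 0 where there is no reading.
- calibration(name): a dict with "mtx" (3x3 intrinsics, pixels), "T" (4x4, takes a point from camera to world coordinates); the wrist camera has in their place "mount" (4x4, takes a point from camera to tool coordinates, whose origin is the TCP and whose axes are the flange's). Camera axes: x right, y down, z forward; pixel columns grow to the right and rows downward; lengths in m; the calibration is good to about 2 mm. The wrist camera is an equidistant fisheye: a pixel r from the principal point sees the ray r / f radians off the axis. A picture is of the moment at which its call begins: read the wrist's pose just before it. calibration takes no time and is no camera call.
- bot.hand_in(): hands the job in; it is judged then, once.
Trained networks look in the newest picture that a camera, given by its name, has taken for a name from the list of things; names that differ only in an ending like _2 or _b are one class to them, and where a whole thing is asked for, a point or a joint stands for the part that bears it (a point fixed in the world has none). Each returns a list of dicts, best first, with "conf" (0 to 1); they miss things now and then, are a little off and sometimes report something else, mostly with a low value. They report only what shows in the picture. A call takes as long as a camera call. They do not tell look-alikes from the thing itself.
- look_for(thing, camera): "extent" ([left, top, right, bottom] in pixels, round what is visible of it).
The state is a dict: "time_s": time; "joint_positions": joint angles; "qvel": joint speeds; "tau": joint torques, N m; "position": TCP position; "tcp_rot": TCP orientation; "force": force on the tool from outside, world axes, zero at the start; "moment": the same for the moment, N m; "opening": opening from 0.0 (shut) to 1.0 (fully open); "grasp_force": force on a finger pad.
Only numpy, scipy, OpenCV 4.12 (cv2) and the standard library are available. Lean on these libraries where they do the work, as an engineer would, in place of code of your own. Each camera call takes 0.05 s, during which the arm holds its last target. There are 200 camera calls.

### The job

Slide the yellow ruler by its black grip all the way out from under the two purple bead trays, straight out through the gap in the pine cradle, and leave it lying flat on the table in front of the gap, wholly clear of the cradle. The two trays must stay stacked and settle level inside the cradle; do not tip them over or lift them off. Leave the blue ceramic tea holder alone.

Things in the scene. Friction and masses are not known exactly. Their poses are not given: they have to be found in the camera images.
- ruler: Yellow ruler 200 (x) x 60 (y) x 6 mm, flat on the table under the trays; slides with a few N. Origin: centre of underside. Black grip block on top, centred 78 mm towards -x: 44 long (x), 16 wide (y), top 46 mm above the table. Draw along -x, out of the cradle's gap; its +x end starts about 50 mm past the trays' centre, so 135 mm or more clears the cradle. A green twin elsewhere is to be left.
- tray_low: Lower bead tray, closed translucent purple box 110 x 110 x 30 mm, 250 g, on the ruler; it drops 6 mm when the ruler is out. Origin: centre of underside; x along the ruler's x. Around it a fixed bottomless pine cradle: walls 24 high, 12 thick, 120 mm square inside (5 mm play each side), with an 80 mm gap mid-wall on the grip side; the rest of that wall holds the trays back.
- tray_up: Upper bead tray, same as the lower (110 x 110 x 30 mm, about 250 g), standing loose on it; its top is 66 mm above the table at the start. Origin: centre of its underside, z up.
- tea_holder: Blue ceramic tea glass holder, a mug shape of 76 mm diameter and 65 mm height with a handle at its +y, standing on the table. Origin: centre of its underside. A bystander.
Things that resemble listed ones, but are neither listed nor needed, are in the scene too. Several things look just like the ruler: the one meant starts farthest to the robot's left.

How it is judged:
By the outcome, as a careful person would: the job done as asked, in the order asked, and still so for the second after the job is handed in, with the robot touching nothing.
It also fails if it takes over 35 s, if anything falls off the work surface, if the arm or the gripper's body presses on something with over 40 N, if the wrist force passes 120 N, or if a joint passes its speed limit or range.

## Working session

There is one attempt and no reset: what is moved stays moved. The work goes in short steps, Python scripts to look and compute and a shell command to move; the robot and the scene stay as the last step left them, time stands still between calls to the robot, and variables do not carry over. Pictures are saved under pics/ and viewed, at most 10 in all, crops included, and the job is handed in when it is done.

```bash
mkdir -p pics; cat > h.py <<'E'
import numpy as np,cv2
from rig import readout,capture,calibration,bot,look_for
def world(name,dep):
    c=calibration(name);K=c["mtx"];T=np.array(c["T"]);K=np.array(K)
    v,u=np.mgrid[:384,:512]
    p=np.stack([(u-K[0,2])/K[0,0]*dep,(v-K[1,2])/K[1,1]*dep,dep],-1)
    return p@T[:3,:3].T+T[:3,3]
E
python3 - <<'E'
from h import *
for n in("top","side"):
    p,d=capture(n);cv2.imwrite(f"pics/{n}1.png",p[:,:,::-1]);np.savez(f"{n}1.npz",p=p,d=d)
    W=world(n,d)
    for t in("ruler","tray_up","tray_low","tea_holder"):
        for r in look_for(t,n)[:4]:
            e=np.array(r["extent"]).astype(int);u,v=(e[0]+e[2])//2,(e[1]+e[3])//2
            print(n,t,round(r["conf"],2),e,W[v,u].round(3))
s=readout.read_state();print(s["time_s"],s["position"],np.round(s["tcp_rot"],3),s["opening"])
E
```

```text
top ruler 0.86 [264 245 343 280] [ 0.317 -0.144  0.01 ]
top ruler 0.66 [336  74 403 138] [ 0.736 -0.33   0.006]
top ruler 0.61 [216 168 251 192] [0.534 0.04  0.005]
top tray_up 0.86 [166 140 219 195] [0.562 0.142 0.064]
top tray_low 0.75 [ 77 169 117 205] [0.516 0.399 0.006]
top tea_holder 0.75 [ 76 172 119 205] [0.513 0.399 0.005]
side ruler 0.96 [237 189 265 218] [0.526 0.021 0.031]
side ruler 0.94 [227 126 284 142] [ 0.732 -0.326  0.005]
side ruler 0.7 [323 190 366 228] [ 0.31  -0.123  0.003]
side tray_up 0.65 [189 197 247 240] [0.542 0.148 0.068]
side tray_low 0.66 [186 225 249 252] [0.512 0.194 0.053]
side tea_holder 0.97 [144 274 186 333] [0.488 0.402 0.061]
0.5 [ 0.1635937  -0.60316864  0.29221904] [[ 0.965  0.262  0.   ]
 [ 0.262 -0.965  0.   ]
 [ 0.    -0.    -1.   ]] 0.9978439163320426
```

View pics/top1.png

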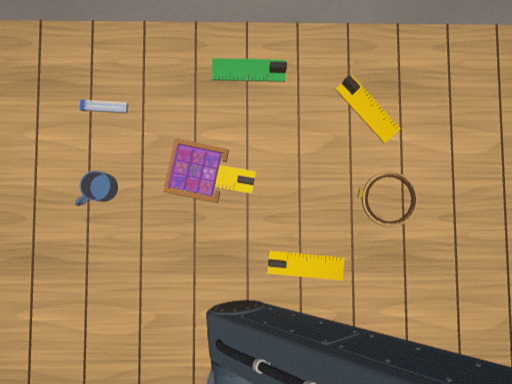

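View pics/side1.png

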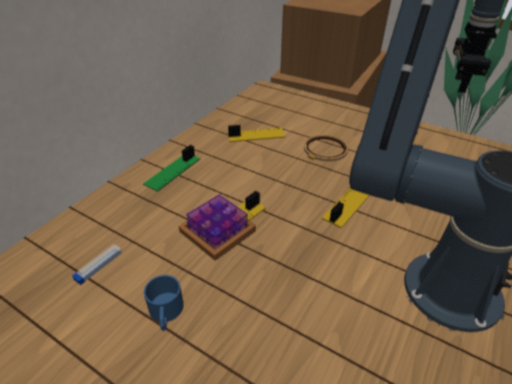

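The top view shows the target ruler under the trays, grip at about px (246,181). Its draw direction is to the right (world -y) and slightly down. The other two yellow rulers lie further right.

```bash
python3 - <<'E'
from h import *
z=np.load("top1.npz");p,d=z["p"].astype(int),z["d"];W=world("top",d)
v,u=np.mgrid[:384,:512]
box=(u>160)&(u<262)&(v>135)&(v<210)
R,G,B=p[...,0],p[...,1],p[...,2]
def rect(m,n):
    P=W[m];r=cv2.minAreaRect((P[:,:2]*1000).astype(np.float32));print(n,m.sum(),np.round(r[0],1),np.round(r[1],1),round(r[2],1),"medz",np.median(P[:,2]).round(3),"mean",P.mean(0).round(4));return P
rect(box&(W[...,2]>.055),"tray")
rect(box&(R>180)&(G>140)&(B<90),"yellow")
rect(box&(u>228)&(W[...,2]>.035),"grip")
rect(box&(u>228)&(R<80)&(G<80),"gripdark")
E
```

```text
tray 1984 [537.1  90.9] [229.2 127.1] 67.1 medz 0.067 mean [0.5547 0.1357 0.0825]
yellow 771 [493.2  71.2] [183.8 249.4] 47.8 medz 0.007 mean [0.5366 0.0381 0.0097]
grip 125 [489.7  16.7] [ 43.8 106.6] 78.5 medz 0.047 mean [0.5244 0.0077 0.1358]
gripdark 19 [530.1   7.3] [36.6 10. ] 78.5 medz 0.043 mean [0.5271 0.0093 0.0404]
```

```bash
python3 -m pendant '[[1,-1,0,0,0,0,-1],[1,-1,0,0,0,0,-1],[1,-1,0,0,0,0,-1],[1,-1,0,0,0,0,-1],[1,-1,0,0,0,0,-1],[1,-1,0,0,0,0,-1],[1,-1,0,0,0,0,-1]]' && python3 -m pendant '[[1,-1,0,0,0,0,-1],[1,-1,0,0,0,0,-1],[1,-1,0,0,0,0,-1],[1,-1,0,0,0,0,-1],[1,-1,0,0,0,0,-1],[1,-1,0,0,0,0,-1],[1,-1,0,0,0,0,-1]]' && python3 -m pendant '[[0.56,-0.475,0.4,0,0,-0.349,-1],[0.56,-0.475,0.4,0,0,-0.349,-1],[0.56,-0.475,0.4,0,0,-0.349,-1],[0.56,-0.475,0.4,0,0,-0.349,-1],[0.56,-0.475,0.4,0,0,-0.349,-1],[0.56,-0.475,0.4,0,0,-0.349,-1],[0.56,-0.475,0.4,0,0,-0.349,-1],[0.56,-0.475,0.4,0,0,-0.349,-1]]' && python3 -m pendant '[[0,0,0,0,0,0,-1],[0,0,0,0,0,0,-1]]'
python3 - <<'E'
from h import *
s=readout.read_state();print(s["time_s"],s["position"],np.round(s["tcp_rot"],3),s["joint_positions"])
p,d=capture("wrist");cv2.imwrite("pics/w1.png",p[:,:,::-1]);np.savez("w1.npz",p=p,d=d)
c=calibration("wrist");print({k:np.round(v,3).tolist() if k in("mtx","mount") else v for k,v in c.items()})
E
```

```text
time_s: 1.2
position: [0.3053, -0.3534, 0.2923]
tcp_rot: [[0.964, 0.266, -0.001], [0.266, -0.964, 0.003], [0.0, -0.003, -1.0]]
force: [0.1, 0.3, -0.2]
opening: 1.001
grasp_force: 0.0
time_s: 1.9
position: [0.4467, -0.1103, 0.2925]
tcp_rot: [[0.964, 0.267, 0.002], [0.267, -0.964, -0.0], [0.002, 0.001, -1.0]]
force: [-1.3, -0.6, -0.4]
opening: 1.002
grasp_force: 0.0
time_s: 2.7
position: [0.5289, 0.0066, 0.2121]
tcp_rot: [[0.206, 0.979, 0.001], [0.979, -0.206, -0.001], [-0.001, 0.001, -1.0]]
force: [-0.6, -0.3, -0.8]
opening: 0.992
grasp_force: 0.0
time_s: 2.9
position: [0.5286, 0.0072, 0.2123]
tcp_rot: [[0.21, 0.978, 0.0], [0.978, -0.21, -0.0], [-0.0, 0.001, -1.0]]
force: [-0.2, -0.2, -0.5]
opening: 1.002
grasp_force: 0.0
2.9 [0.52859555 0.00722418 0.21226385] [[ 0.21   0.978  0.   ]
 [ 0.978 -0.21  -0.   ]
 [-0.     0.001 -1.   ]] [-1.13285124e+01  2.94169913e+01  1.00375513e+02 -2.60650303e-02
  5.01758711e+01  8.36580197e-01]
{'mtx': [[297.319, 0.0, 255.485], [0.0, 297.319, 192.955], [0.0, 0.0, 1.0]], 'mount': [[0.001, -0.961, -0.275, 0.076], [1.0, 0.001, 0.001, -0.001], [-0.001, -0.275, 0.961, -0.092], [0.0, 0.0, 0.0, 1.0]]}
```

View pics/w1.png

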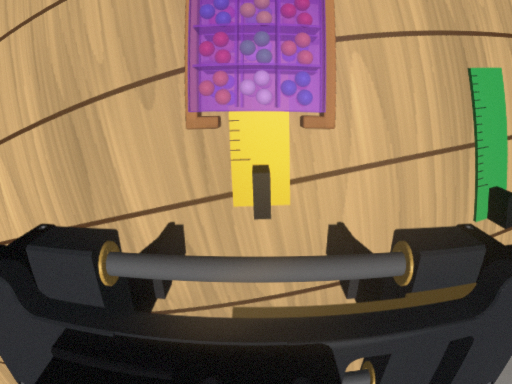

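The wrist view shows the grip block at px (261,165–218), the yellow ruler edges at about u 231–290, and the gap square with the fingers. Next I measure it in tool coordinates.

```bash
cat >> h.py <<'E'
def tool(d):
    c=calibration("wrist");K=np.array(c["mtx"]);M=np.array(c["mount"])
    v,u=np.mgrid[:384,:512];a=(u-K[0,2])/K[0,0];b=(v-K[1,2])/K[1,1];r=np.hypot(a,b)+1e-9
    k=np.tan(r)/r
    return np.stack([a*k*d,b*k*d,d],-1)@M[:3,:3].T+M[:3,3]
E
python3 - <<'E'
from h import *
z=np.load("w1.npz");p,d=z["p"].astype(int),z["d"];P=tool(d)
v,u=np.mgrid[:384,:512];R,G,B=p[...,0],p[...,1],p[...,2]
def st(m,n):
    Q=P[m];print(n,m.sum(),"lo",np.percentile(Q,3,0).round(4),"med",np.median(Q,0).round(4),"hi",np.percentile(Q,97,0).round(4))
    for r in (0,): 
        x=Q[:,0];
g=(u>245)&(u<278)&(v>160)&(v<222)&(R<90)&(G<90)
st(g,"grip");st(g&(P[...,2]<.172),"griptop")
y=(u>220)&(u<300)&(v>110)&(v<210)&(R>180)&(B<110)&(G>130)
st(y,"yellow")
for a,b in((115,130),(135,150),(180,200)):
    st(y&(v>a)&(v<b),f"y{a}")
st((u>180)&(u<340)&(v<112)&(P[...,2]<.155)&(P[...,2]>.13)&(B>R+20),"tray")
E
```

```text
grip 804 lo [-0.0209 -0.002   0.1652] med [0.0023 0.0044 0.1666] hi [0.0205 0.0115 0.1938]
griptop 722 lo [-0.0209 -0.002   0.1652] med [-0.0004  0.0044  0.1665] hi [0.0205 0.0117 0.1679]
yellow 5850 lo [-0.0232 -0.0349  0.2049] med [ 0.031  -0.0031  0.2065] hi [0.0718 0.0359 0.213 ]
y115 928 lo [ 0.0566 -0.032   0.2049] med [0.0627 0.0009 0.2063] hi [0.0697 0.0318 0.2128]
y135 982 lo [ 0.0363 -0.0342  0.205 ] med [ 4.250e-02 -1.000e-04  2.065e-01] hi [0.0495 0.0339 0.2129]
y180 915 lo [-0.0166 -0.0352  0.2051] med [-0.0063 -0.0073  0.2066] hi [0.0029 0.0365 0.2131]
tray 8493 lo [ 0.0796 -0.0443  0.1448] med [0.122  0.0044 0.1462] hi [0.1668 0.0504 0.1476]
```

Grip top centre is at tool (0, +4.4 mm) with the yaw aligned and the expected heights. Descending and closing.

```bash
python3 -m pendant '[[0,0.022,0.2,0,0,0,-1],[0,0.022,0.4,0,0,0,-1],[0,0.022,0.55,0,0,0,-1],[0,0.022,0.64,0,0,0,-1],[0,0.022,0.64,0,0,0,-1],[0,0.022,0.64,0,0,0,-1]]' && python3 -m pendant '[[0,0,0,0,0,0,1],[0,0,0,0,0,0,1],[0,0,0,0,0,0,1],[0,0,0,0,0,0,1],[0,0,0,0,0,0,1],[0,0,0,0,0,0,1],[0,0,0,0,0,0,1],[0,0,0,0,0,0,1]]'
```

```text
time_s: 3.55
position: [0.5328, 0.0073, 0.0843]
tcp_rot: [[0.209, 0.978, -0.0], [0.978, -0.209, -0.0], [-0.0, -0.0, -1.0]]
force: [0.6, -0.2, 0.4]
opening: 0.999
grasp_force: 0.0
time_s: 4.35
position: [0.5325, 0.0077, 0.0842]
tcp_rot: [[0.208, 0.978, -0.0], [0.978, -0.208, 0.0], [0.0, -0.0, -1.0]]
force: [0.4, 0.4, -0.8]
opening: 0.355
grasp_force: 0.0
```

```bash
python3 -m pendant '[[0,0,0,0,0,0,1],[0,0,0,0,0,0,1],[0,0,0,0,0,0,1],[0,0,0,0,0,0,1],[0,0,0,0,0,0,1]]'; python3 -m pendant '[[-0.02,0,0,0,0,0,1],[-0.04,0,0,0,0,0,1],[-0.06,0,0,0,0,0,1],[-0.08,0,0,0,0,0,1],[-0.1,0,0,0,0,0,1],[-0.12,0,0,0,0,0,1]]'
```

```text
time_s: 4.85
position: [0.5324, 0.0076, 0.0842]
tcp_rot: [[0.208, 0.978, -0.0], [0.978, -0.208, -0.0], [-0.0, -0.0, -1.0]]
force: [0.1, -0.8, -0.9]
opening: 0.181
grasp_force: 29.9
time_s: 5.45
position: [0.5274, -0.0147, 0.0842]
tcp_rot: [[0.21, 0.978, 0.0], [0.978, -0.21, 0.002], [0.002, -0.0, -1.0]]
force: [2.7, 7.9, 0.0]
opening: 0.185
grasp_force: 29.9
```

Gripped (0.18 opening is about 16 mm) and sliding at about 8 N. Continuing gently.

```bash
python3 -m pendant '[[-0.025,0,0,0,0,0,1],[-0.05,0,0,0,0,0,1],[-0.075,0,0,0,0,0,1],[-0.1,0,0,0,0,0,1],[-0.125,0,0,0,0,0,1],[-0.15,0,0,0,0,0,1],[-0.175,0,0,0,0,0,1],[-0.2,0,0,0,0,0,1]]'; python3 - <<'E'
from h import *
p,d=capture("wrist");q,_=capture("side")
cv2.imwrite("pics/w2.png",np.hstack([p[:,:,::-1][:,100:420],cv2.resize(q[150:270,150:310],(512,384))[:,:,::-1][:,:480]]))
E
```

```text
time_s: 6.25
position: [0.5189, -0.0528, 0.0842]
tcp_rot: [[0.211, 0.977, -0.0], [0.977, -0.211, 0.004], [0.004, -0.001, -1.0]]
force: [2.9, 14.5, 0.3]
opening: 0.181
grasp_force: 29.9
```

View pics/w2.png

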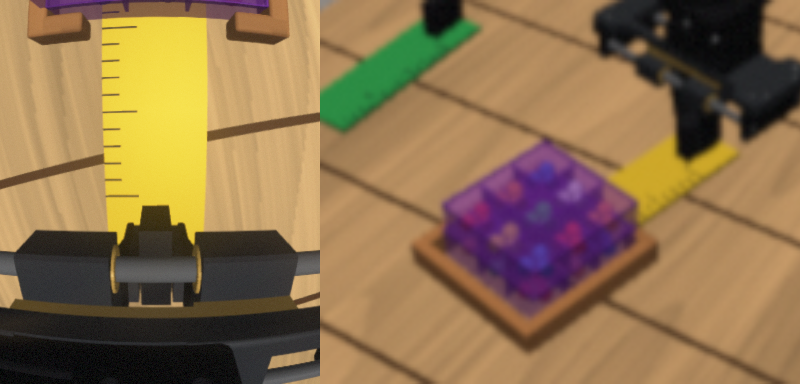

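The ruler is coming straight out through the gap with the trays still stacked; about 62 mm drawn so far.

```bash
python3 -m pendant '[[-0.025,0,0,0,0,0,1],[-0.05,0,0,0,0,0,1],[-0.075,0,0,0,0,0,1],[-0.1,0,0,0,0,0,1],[-0.125,0,0,0,0,0,1],[-0.15,0,0,0,0,0,1],[-0.175,0,0,0,0,0,1],[-0.2,0,0,0,0,0,1]]';  python3 -m pendant '[[-0.025,0,0,0,0,0,1],[-0.05,0,0,0,0,0,1],[-0.075,0,0,0,0,0,1],[-0.1,0,0,0,0,0,1],[-0.125,0,0,0,0,0,1],[-0.15,0,0,0,0,0,1],[-0.175,0,0,0,0,0,1],[-0.2,0,0,0,0,0,1]]'; python3 -m pendant '[[-0.025,0,0,0,0,0,1],[-0.05,0,0,0,0,0,1],[-0.075,0,0,0,0,0,1],[-0.1,0,0,0,0,0,1],[-0.1,0,0,0,0,0,1],[-0.1,0,0,0,0,0,1]]'; python3 - <<'E'
from h import *
p,d=capture("wrist");q,_=capture("side")
cv2.imwrite("pics/w3.png",np.hstack([p[:,:,::-1][:,100:420],cv2.resize(q[150:270,150:310],(512,384))[:,:,::-1][:,:480]]))
E
```

```text
time_s: 7.15
position: [0.5107, -0.0948, 0.0842]
tcp_rot: [[0.209, 0.978, -0.0], [0.978, -0.209, 0.0], [0.0, -0.0, -1.0]]
force: [0.3, 1.1, -0.4]
opening: 0.183
grasp_force: 29.9
time_s: 7.95
position: [0.5025, -0.1336, 0.0843]
tcp_rot: [[0.208, 0.978, 0.0], [0.978, -0.208, -0.0], [-0.0, 0.0, -1.0]]
force: [0.1, 1.3, -1.1]
opening: 0.179
grasp_force: 29.9
time_s: 8.55
position: [0.4984, -0.153, 0.0843]
tcp_rot: [[0.208, 0.978, 0.0], [0.978, -0.208, -0.0], [-0.0, 0.0, -1.0]]
force: [-0.5, -0.2, -0.6]
opening: 0.183
grasp_force: 29.9
```

View pics/w3.png

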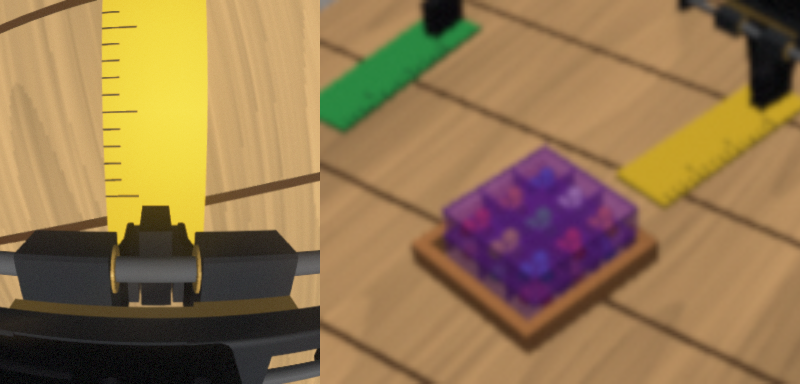

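The ruler is out and clear, and the trays sit level in the cradle. Releasing, then rising straight up.

```bash
python3 -m pendant '[[0,0,0,0,0,0,0],[0,0,0,0,0,0,0],[0,0,0,0,0,0,0],[0,0,0,0,0,0,0],[0,0,0,0,0,0,0],[0,0,0,0,0,0,0],[0,0,0,0,0,0,0]]'; python3 -m pendant '[[0,0,-0.1,0,0,0,0],[0,0,-0.3,0,0,0,0],[0,0,-0.5,0,0,0,0],[0,0,-0.7,0,0,0,0],[0,0,-0.8,0,0,0,0],[0,0,-0.8,0,0,0,0],[0,0,-0.8,0,0,0,0]]'; python3 - <<'E'
from h import *
p,d=capture("wrist");q,_=capture("side");t,dt=capture("top")
cv2.imwrite("pics/f.png",np.hstack([cv2.resize(p,(400,300)),cv2.resize(q[130:280,130:330],(400,300))])[:,:,::-1])
W=world("top",dt);v,u=np.mgrid[:384,:512]
m=(u>178)&(u<208)&(v>152)&(v<182);Q=W[m];A=np.c_[Q[:,:2]-Q[:,:2].mean(0),np.ones(len(Q))];print("tray plane",np.linalg.lstsq(A,Q[:,2],rcond=None)[0])
E
```

```text
time_s: 9.35
position: [0.4984, -0.1528, 0.0843]
tcp_rot: [[0.208, 0.978, -0.0], [0.978, -0.208, 0.0], [0.0, -0.0, -1.0]]
force: [-0.4, 0.1, -0.0]
opening: 0.498
grasp_force: 0.0
time_s: 10.05
position: [0.498, -0.1526, 0.2441]
tcp_rot: [[0.208, 0.978, -0.0], [0.978, -0.208, -0.0], [-0.0, -0.0, -1.0]]
force: [1.2, -0.1, -0.1]
opening: 0.502
grasp_force: 0.0
tray plane [-1.45575865 -1.49000482  0.0693182 ]
```

View pics/f.png

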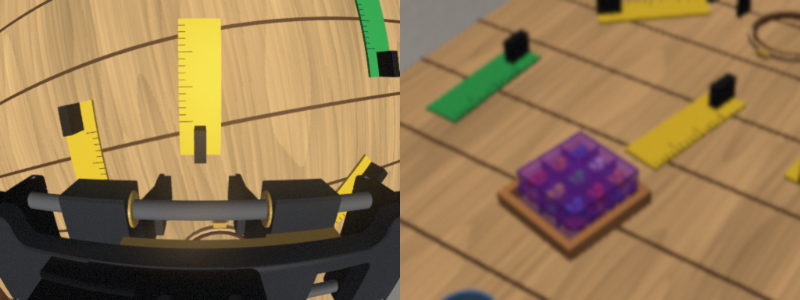

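The ruler lies flat and free, and the trays look level. The plane fit was spoiled by depth outliers, so I'll do one robust check of the height medians.

```bash
python3 - <<'E'
from h import *
t,dt=capture("top");W=world("top",dt);R,G,B=t[...,0].astype(int),t[...,1].astype(int),t[...,2].astype(int)
v,u=np.mgrid[:384,:512]
for a in(176,192,206):
    print([np.median(W[(abs(u-a)<6)&(abs(v-b)<6)],0).round(4).tolist() for b in(154,170,186)])
y=(u>205)&(u<310)&(v>150)&(v<225)&(R>170)&(G>130)&(B<90)
print("ruler px",u[y].min(),u[y].max())
P=W[y];P=P[abs(P[:,2]-.006)<.008];print("ruler y range",np.percentile(P[:,1],[1,99]))
print(look_for("tea_holder","top")[:1])
E
```

```text
[[0.598, 0.1884, 0.0279], [0.5546, 0.1822, 0.0606], [0.5139, 0.1839, 0.0595]]
[[0.5953, 0.1423, 0.0607], [0.5543, 0.1421, 0.0608], [0.5138, 0.1417, 0.0607]]
[[0.5951, 0.1071, 0.061], [0.5542, 0.1066, 0.0612], [0.5137, 0.1065, 0.0611]]
ruler px 206 304
ruler y range [-0.13930631  0.02403322]
[{'extent': [75.8, 168.7, 118.6, 206.9], 'conf': 0.68}]
```

Tray top is level at about 61 mm (expected 60; the one low median, at the corner, falls on the cradle). The ruler end is at y≈0.024 and the cradle's outer face at about 0.067, so it is clear.

```bash
python3 -c "
from rig import bot;print(bot.hand_in())"
```

```text
the job is handed in; nothing more can be done
None
```

The job is handed in: the yellow ruler lies flat in front of the gap, about 40 mm clear of the cradle, the two trays are stacked and level inside it, and the tea holder was not touched.

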